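# Screw home the lens retaining ring with a two-pin spanner

### The arm

A 6-joint arm with a two-finger parallel gripper is mounted at the origin on a cart in front of the work surface, level with it; the furniture and walls round the work are solid. World frame = base frame: x ahead of the robot, y to its left, z up, the work surface at z = 0. Lengths are in mm, angles in rad, forces in N, time in s.
With the tool pointing down it reaches from about 225 to 725 mm from the base axis. Payload 3.1 kg.
Tool frame: the origin (TCP) lies between the finger pads; the fingertips stand 25 mm ahead of it and the grasp point (between the pads) lies 6 mm ahead of it; z points along the fingers, y is the line along which they close (so a half turn about z gives the same grasp; the last joint's range is limited). The gripper opens to 85 mm and grips with 20 to 120 N. Pads are 22 mm wide; open, the fingers measure 114 mm over their backs; the gripper's body (76 mm by 85 mm) begins 54 mm behind the grasp point. The pads swing forward as they close: fully open they stand 13 mm farther back than shut.
Start: joints at [1.075, 0.048, 0.099, 1.622, 0, 1.443], TCP at [188.777, 489.878, 256.312] pointing down, gripper open.
Joint ranges: [-2.91, 2.91], [-0.99, 1.94], [-1.21, 1.42], [-2.12, 2.29], [-1.49, 1.47], [-3.14, 3.14]. Speed limits (rad/s): [2.79, 2.79, 3.14, 3.14, 3.14, 3.14].

### API

Orientations are given as a unit quaternion [w, x, y, z].
In Python, from workcell import bot, get_image, camera_info gives the robot as it stands.
- The arm moves only by the tool apply_moves, never from a script. Its argument "rows" is a list of rows, each an object of numbers: "x", "y", "z": the shift along the tool's x, y, z in cm; "roll": the turn about the tool's z in degrees. In form: [{"x": .., "y": .., "z": .., "roll": ..}, ...]. A call has exactly 5 rows; each row shifts and turns the commanded pose from where the row before left it, along the tool's axes as they then stand; what a row does not reach is not made up. A row lasts 1/8 s, in which the tool goes at most 62.5 mm and 10.7 degrees, less where a joint would pass 70% of its speed; a pose out of reach is approached as far as the arm can. A call is refused whole if a number of a shift passes 6.25 or a number of a turn 10.7, either way. A call with a gripper value outside its range is refused whole. "claw" is the finger opening in cm, from 0 to 8.54, set as the call begins (left out, the last holds). The fingers move at their own pace and stop on an object; the grip force is fixed at half the most. Time passes only in rows, so rows that do not move let the fingers close, or fill a call up. It gives the time, the measured TCP pose, the force, the opening and the grip force at its end, in the units of the state.
- bot.state(): the state, without advancing time (a new reading comes with each control period).
- get_image(name): name is "scene" or "top" or "wrist"; returns the picture (400x640x3 uint8, red, green, blue); there is no depth.
- camera_info(name): a dict with "intrinsics" (3x3 intrinsics, pixels), "D" ([k1, k2, p1, p2, k3] as OpenCV has them; the pictures are not rectified), "world_to_cam" (4x4, takes a point from world to camera coordinates). Camera axes: x right, y up, looking along -z (the intrinsics and any distortion apply to the point x, -y, -z); pixel columns grow to the right and rows downward; lengths in mm; the calibration is good to about 2 mm. A picture is of the moment at which its call begins: read the wrist's pose just before it. camera_info takes no time and is no camera call; for the wrist camera it gives the pose at the moment of the call.
- bot.hand_in(): hands the job in; it is judged then, once.
The state is a dict: "time": time; "joint_positions": joint angles; "dq": joint speeds; "joint_efforts": joint torques, N m; "tool_pos": TCP position; "eef_rot": TCP orientation; "force": force on the tool from outside, world axes, zero at the start; "torque": the same for the moment, N m; "opening": finger opening in mm; "finger_force": force on a finger pad.
Only numpy, scipy, OpenCV 4.12 (cv2) and the standard library are available. Lean on these libraries where they do the work, as an engineer would, in place of code of your own. Each camera call takes 0.05 s, during which the arm holds its last target. There are 200 camera calls.

### The job

Take the two-pin spanner from its wooden rest, feel its pins into the two holes of the recessed brass retaining ring in the magnifier's lens mount, and gently turn the ring clockwise until it is fully home. Then put the spanner back in its rest as it stood and leave the other things on the table alone. Go gently: neither lean on the ring nor force it past its stop, or the lens will crack (never more than 40 N between spanner and ring, both pins together).

Things in the scene. Friction and masses are not known exactly. Their poses are not given: they have to be found in the camera images.
- lens_mount: Fixed round aluminium barrel, 82 mm outside, on a square dark wooden base plate 116x116x12 mm; a lens inside, the brass retaining ring recessed in its mouth. Origin: centre of the underside, on the barrel's axis; z up. When the ring is home, the line through its two holes lies within 0.45 rad of this body's y axis, either way: threads differ, so the stop must be felt.
- mount_rim (a point): Centre of the barrel's mouth, level with its rim, 52 mm above the table; bore 61 mm. The ring screws down here on a coarse right-hand thread: turned clockwise seen from above it sinks 5 mm per radian to a firm stop (home), its face then 8 mm below this point. It starts 0.5 to 1.0 rad anticlockwise of home, its face 2.5 to 5 mm higher. It turns stiffly (0.1 to 0.25 N m) and stays where left.
- retaining_ring: Flat brass ring in the mount's mouth, coaxial with it, 58 mm outside, 29 mm inside. Two blind round holes, 8.8 mm wide and 6 mm deep, lie opposite each other, 21 mm from the axis. Origin: centre of the ring's upper face. Only the position tells of it: the orientation reported is the mount's and does not turn with the ring, so where the holes are must be felt or seen.
- spanner: Two-pin spanner, about 140 g, standing upright: two round steel pins 6 mm thick with chamfered tips, 42 mm apart between centres, stand out 14 mm below a steel crossbar 56x16x10 mm with a flat wooden handle on top. Origin: midway between the two pin tips; z up along the handle, y along the line of pins and the bar's length. A half turn about z makes no difference.
- spanner_handle (a point): Centre of the spanner's handle, 51 mm above the pin tips, with the spanner's axes. The handle is 16 mm thick (x), 28 mm wide (y) and 54 mm high, from 24 mm (top of the bar) to 78 mm above the pin tips.
- spanner_rest: Fixed wooden block 50x96x22 mm with one slot in its top, 10 mm wide (along x), 54 mm long (along y), 17 mm deep. Origin: centre of the underside. The spanner stands in it with its bar flat on the block's top and its pins in the slot, bar along the block's y axis: the spanner's origin is then 8 mm above the block's origin.
- silver_plate: Bystander: small silvery plate, 108 mm across, 14 mm high. Origin: centre of the underside.
- dividers: Bystander: steel dividers with a brass head lying flat, 129 mm long, 10 mm high. Origin: centre of the underside.
- polish_brush: Bystander: wooden brush 111x34x16 mm. Origin: centre of the underside.
- brass_box: Bystander: round brass box with its lid shut, 65x59x42 mm. Origin: centre of the underside.

How it is judged (in metres and radians):
On the way, in this order (a step that is already met when the one before it is completed fails the run):
1. the spanner's pins are in the ring's holes, at least 3 mm deep, while the ring is not yet home (z of spanner in the frame of retaining_ring below -0.003 m and horizontal distance between spanner and retaining_ring below 0.004 m and z of retaining_ring in the frame of lens_mount above 0.0448 m), for 0.1 s.
2. the ring is turned home by the spanner: its face within 0.6 mm of its lowest position (about 0.12 rad of turn), the pins still in the holes (z of retaining_ring in the frame of lens_mount below 0.0446 m and z of spanner in the frame of retaining_ring below -0.002 m and horizontal distance between spanner and retaining_ring below 0.004 m), for 0.1 s.
At the end, for the whole second after the job is handed in: The ring is home (face within 0.6 mm of its lowest position, about 0.12 rad of turn) and the spanner stands upright (within 0.12 rad) and still in its rest, pins in the slot, within 8 mm of the rest's centre and its bar within 3 mm of the block's top (z of retaining_ring in the frame of lens_mount below 0.0446 m and horizontal distance between spanner and spanner_rest below 0.008 m and z of spanner in the frame of spanner_rest between 0.005 and 0.011 m and angle between spanner's own z axis and vertical below 0.12 rad and linear speed of spanner below 0.02 m/s); the robot touches nothing.
It fails at once if spanner and ring press on each other with more than 40 N (contact force between spanner and retaining_ring above 40 N).
It fails at once if a bystander is moved by more than 3 cm (distance of any of silver_plate, dividers, polish_brush, brass_box from where it was at the start of the episode above 0.03 m).
It also fails if it takes over 72 s, if anything falls off the work surface, if the arm or the gripper's body presses on something with over 40 N, if the wrist force passes 120 N, or if a joint passes its speed limit or range.

## Working session

There is one attempt and no reset: what is moved stays moved. The work goes in short steps, Python scripts to look and compute and a tool call to move; the robot and the scene stay as the last step left them, time stands still between calls to the robot, and variables do not carry over. Pictures are saved under pics/ and viewed, at most 10 in all, crops included, and the job is handed in when it is done.

Besides the shell and the picture viewer there is one more tool, called after "Call:" as name(argument=value, ...), one argument or row to a line, values as JSON. apply_moves: Moves the arm, as the interface text tells. Its arguments: {"type":"object","properties":{"rows":{"type":"array"},"claw":{"type":"number"}},"required":["rows"]}

```bash
mkdir -p pics; ls; python3 - <<'E'
from workcell import bot,get_image,camera_info
import cv2,numpy as np
print(bot.state())
for n in("top","scene"):
    cv2.imwrite(f"pics/{n}0.png",get_image(n)[:,:,::-1]); c=camera_info(n); print(n,{k:np.round(v,3).tolist() for k,v in c.items()})
E
```

```text
pics
{'time': 0.0, 'joint_positions': array([ 1.07520086e+00,  4.87466455e-02,  9.75655750e-02,  1.62197578e+00,
       -3.28436228e-05,  1.44301360e+00]), 'dq': array([ 7.02763009e-05,  1.73579005e-04, -2.91960965e-05, -4.92104331e-04,
       -9.92044829e-04,  4.92177649e-04]), 'joint_efforts': array([-1.89792001e-03, -3.38775301e+01,  3.20018220e+01,  2.02397048e-02,
       -3.45732906e-04,  2.55551441e-05]), 'tool_pos': array([188.52360401, 489.38967474, 255.10303511]), 'eef_rot': array([-3.46316343e-04,  1.82871312e-01,  9.83136150e-01, -1.12842857e-03]), 'force': array([ 0.12461482, -0.60953658,  0.22930694]), 'torque': array([ 0.00290097, -0.01396955,  0.00658097]), 'finger_force': 0.0, 'opening': 85.04482396590201}
top {'intrinsics': [[393.757, 0.0, 321.338], [0.0, 393.757, 199.159], [0.0, 0.0, 1.0]], 'D': [-0.024, 0.0, 0.0, 0.0, 0.0], 'world_to_cam': [[0.037, -0.999, 0.007, 111.545], [0.975, 0.037, 0.218, -561.461], [-0.218, -0.001, 0.976, -787.806], [0.0, 0.0, 0.0, 1.0]]}
scene {'intrinsics': [[503.774, 0.0, 325.434], [0.0, 503.774, 199.4], [0.0, 0.0, 1.0]], 'D': [-0.055, 0.0, 0.0, 0.0, 0.0], 'world_to_cam': [[0.752, -0.659, -0.003, -323.051], [0.496, 0.562, 0.662, -376.944], [-0.435, -0.499, 0.75, -785.548], [0.0, 0.0, 0.0, 1.0]]}
```

View pics/top0.png

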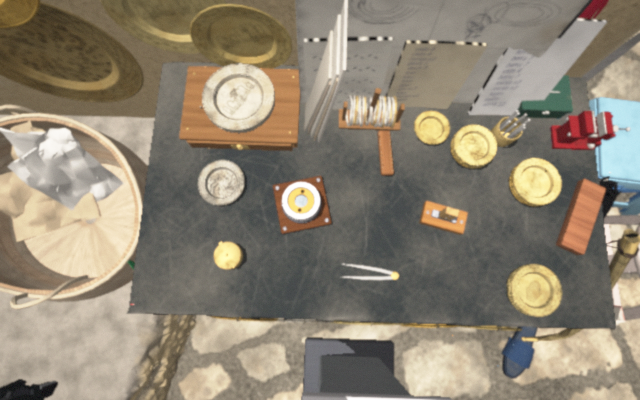

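View pics/scene0.png

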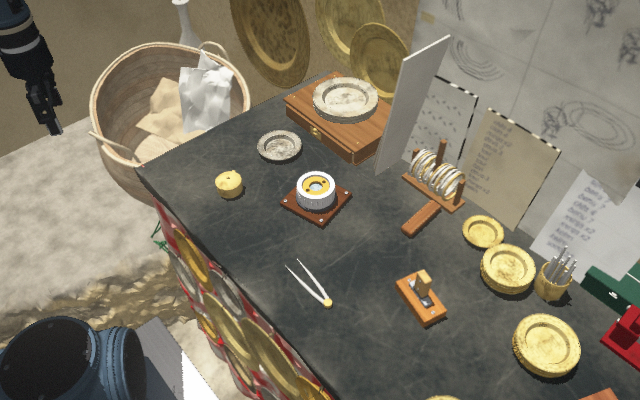

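The top view shows the mount at about (302,202) and the rest with the spanner at about (444,217), dividers at (370,272). Next I enlarge these areas.

```bash
cat > h.py <<'E'
import cv2,numpy as np
from workcell import bot,get_image,camera_info
def ray(n,uv,z,c=None):
    c=c or camera_info(n);K=np.array(c["intrinsics"]);D=np.array(c["D"]);T=np.array(c["world_to_cam"])
    p=cv2.undistortPoints(np.array(uv,float).reshape(-1,1,2),K,D).reshape(-1,2)
    d=np.c_[p[:,0],-p[:,1],-np.ones(len(p))]@T[:3,:3]; o=-T[:3,:3].T@T[:3,3]
    return o+d*((z-o[2])/d[:,2])[:,None]
def proj(n,P,c=None):
    c=c or camera_info(n);T=np.array(c["world_to_cam"]);q=np.array(P,float).reshape(-1,3)@T[:3,:3].T+T[:3,3]
    return cv2.projectPoints(q*[1,-1,-1],np.zeros(3),np.zeros(3),np.array(c["intrinsics"]),np.array(c["D"]))[0].reshape(-1,2)
E
python3 - <<'E'
from h import *
t=cv2.imread("pics/top0.png");s=cv2.imread("pics/scene0.png")
f=lambda im,x,y:cv2.resize(im[y:y+60,x:x+80],(400,300),interpolation=cv2.INTER_CUBIC)
cv2.imwrite("pics/crop0.png",np.vstack([np.hstack([f(t,262,172),f(t,404,187)]),np.hstack([f(s,276,165),f(s,382,268)])]))
print(ray("top",[[302,202]],52),ray("top",[[444,217]],22),ray("scene",[[316,189]],46))
E
```

```text
[[551.05590304 174.33691828  52.        ]] [[ 535.17274751 -144.39316475   22.        ]] [[551.59349409 169.21967792  46.        ]]
```

View pics/crop0.png

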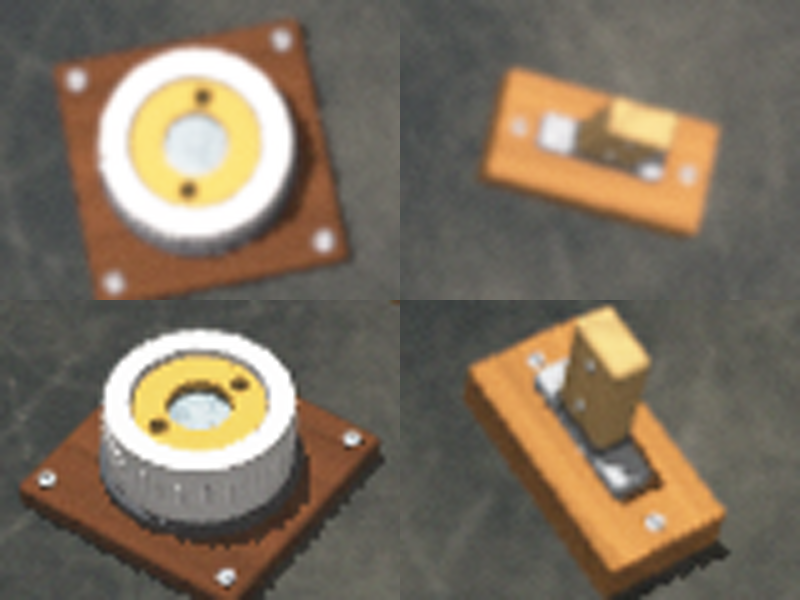

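The crops show ring holes at top-view crop (203,97),(188,190), rest corners around (510,67)…(487,180), handle top about (613,98)–(677,118). I convert these to positions.

```bash
python3 - <<'E'
from h import *
np.set_printoptions(precision=1,suppress=True)
def u(x0,y0,X0,Y0,pts): return [[x0+(x-X0+.5)/5-.5,y0+(y-Y0+.5)/5-.5] for x,y in pts]
def show(l,P,line=None):
    a=''
    if line: d=P[line[1]]-P[line[0]]; a=f"len {np.hypot(*d[:2]):.1f} ang {np.degrees(np.arctan2(d[1],d[0])):.1f}"
    print(l,P[:,:2].mean(0),a)
show("holes top",ray("top",u(262,172,0,0,[(203,97),(188,190)]),46),(0,1))
show("holes scene",ray("scene",u(276,165,0,300,[(158,427),(240,384)]),46),(0,1))
P=ray("top",u(262,172,0,0,[(76,80),(282,39),(323,240),(114,282)]),12);show("base",P,(0,1));show("base",P,(1,2))
P=ray("top",u(404,187,400,0,[(510,67),(720,127),(695,235),(487,180)]),22);show("rest",P,(0,1));show("rest",P,(1,2))
show("rest screws top",ray("top",u(404,187,400,0,[(519,127),(688,174)]),22),(0,1))
show("rest screws sc",ray("scene",u(382,268,400,300,[(537,358),(655,522)]),22),(0,1))
show("handle top",ray("top",u(404,187,400,0,[(613,98),(677,118),(668,152),(605,135)]),86),(0,1))
show("handle sc",ray("scene",u(382,268,400,300,[(575,315),(613,307),(650,358),(610,378)]),86),(1,2))
c=camera_info("wrist");T=np.array(c["world_to_cam"]);print(c["intrinsics"],c["D"]);s=bot.state()
from scipy.spatial.transform import Rotation as R
q=s["eef_rot"];r=R.from_quat(q[[1,2,3,0]]);print(r.as_matrix());Tt=np.eye(4);Tt[:3,:3]=r.as_matrix();Tt[:3,3]=s["tool_pos"];print("tool2cam",T@Tt)
E
```

```text
holes top [556.2 177.7] len 42.3 ang 173.8
holes scene [557.  177.4] len 43.0 ang -5.5
base [556.3 177.7] len 96.7 ang -76.1
base [556.3 177.7] len 95.9 ang -166.7
rest [ 535.3 -144.8] len 97.7 ang -104.3
rest [ 535.3 -144.8] len 51.3 ang 164.9
rest screws top [ 535.9 -145. ] len 78.0 ang -103.8
rest screws sc [ 537.1 -145.1] len 78.4 ang -104.4
handle top [ 534.9 -140.7] len 27.7 ang -105.8
handle sc [ 536.3 -141.8] len 23.7 ang -105.5
[[333.8   0.  318. ]
 [  0.  333.8 198.5]
 [  0.    0.    1. ]] [-0.  0.  0.  0.  0.]
[[-0.9  0.4 -0. ]
 [ 0.4  0.9 -0. ]
 [ 0.  -0.  -1. ]]
tool2cam [[  -0.     1.     0.    -0.2]
 [   1.     0.     0.3  -34.4]
 [   0.3    0.    -1.  -131.2]
 [   0.     0.     0.     1. ]]
```

```bash
cat >> h.py <<'E'
from scipy.spatial.transform import Rotation as R
import json
def pose():
    s=bot.state();q=s["eef_rot"];M=R.from_quat(q[[1,2,3,0]]).as_matrix();return s,np.array(s["tool_pos"]),M
def plan(P1,yawx,n,P0=None,a0=None,pad=True):
    """level tool; yawx = world angle (deg) of tool x; prints rows"""
    s,p,M=pose(); P0=p if P0 is None else np.array(P0,float); a0=np.degrees(np.arctan2(M[1,0],M[0,0])) if a0 is None else a0
    d=(np.array(P1,float)-P0)/n; r=-((yawx-a0+180)%360-180)/n; rows=[]
    for i in range(n):
        a=np.radians(a0-r*i); x=np.array([np.cos(a),np.sin(a),0]); y=np.array([np.sin(a),-np.cos(a),0])
        rows.append(dict(x=round(d@x/10,2),y=round(d@y/10,2),z=round(-d[2]/10,2),roll=round(r,2)))
    for i in range(0,n,5): print(json.dumps(rows[i:i+5]))
E
python3 - <<'E'
from h import *
plan([536,-144.5,160],75.8,15,[188.777,489.878,256.312])
E
```

```text
[{"x": -3.68, "y": -3.11, "z": 0.64, "roll": 5.54}, {"x": -3.96, "y": -2.74, "z": 0.64, "roll": 5.54}, {"x": -4.21, "y": -2.35, "z": 0.64, "roll": 5.54}, {"x": -4.42, "y": -1.93, "z": 0.64, "roll": 5.54}, {"x": -4.58, "y": -1.49, "z": 0.64, "roll": 5.54}]
[{"x": -4.71, "y": -1.05, "z": 0.64, "roll": 5.54}, {"x": -4.79, "y": -0.59, "z": 0.64, "roll": 5.54}, {"x": -4.82, "y": -0.12, "z": 0.64, "roll": 5.54}, {"x": -4.81, "y": 0.34, "z": 0.64, "roll": 5.54}, {"x": -4.75, "y": 0.81, "z": 0.64, "roll": 5.54}]
[{"x": -4.65, "y": 1.26, "z": 0.64, "roll": 5.54}, {"x": -4.51, "y": 1.71, "z": 0.64, "roll": 5.54}, {"x": -4.32, "y": 2.13, "z": 0.64, "roll": 5.54}, {"x": -4.1, "y": 2.54, "z": 0.64, "roll": 5.54}, {"x": -3.83, "y": 2.93, "z": 0.64, "roll": 5.54}]
```

Call:
apply_moves(
  rows=[
    {"x": -3.7,"y": -3.1,"z": 0.64,"roll": 5.5},
    {"x": -4.0,"y": -2.7,"z": 0.64,"roll": 5.5},
    {"x": -4.2,"y": -2.4,"z": 0.64,"roll": 5.5},
    {"x": -4.4,"y": -1.9,"z": 0.64,"roll": 5.5},
    {"x": -4.6,"y": -1.5,"z": 0.64,"roll": 5.5},
  ],
  claw=7,
)

```text
time: 0.72
tool_pos: [305.6, 277.2, 223.6]
eef_rot: [-0.0, 0.413, 0.911, -0.0]
force: [0.4, 0.4, 0.1]
opening: 70.3
finger_force: 0.0
```

Call:
apply_moves(
  rows=[
    {"x": -4.7,"y": -1.0,"z": 0.64,"roll": 5.5},
    {"x": -4.8,"y": -0.6,"z": 0.64,"roll": 5.5},
    {"x": -4.8,"y": -0.1,"z": 0.64,"roll": 5.5},
    {"x": -4.8,"y": 0.3,"z": 0.64,"roll": 5.5},
    {"x": -4.7,"y": 0.8,"z": 0.64,"roll": 5.6},
  ],
)

```text
time: 1.35
tool_pos: [422.1, 67.1, 191.7]
eef_rot: [-0.0, 0.618, 0.786, -0.0]
force: [0.4, 0.2, -0.1]
opening: 70.2
finger_force: 0.0
```

Call:
apply_moves(
  rows=[
    {"x": -4.6,"y": 1.3,"z": 0.64,"roll": 5.6},
    {"x": -4.5,"y": 1.7,"z": 0.64,"roll": 5.6},
    {"x": -4.3,"y": 2.1,"z": 0.64,"roll": 5.6},
    {"x": -4.1,"y": 2.5,"z": 0.64,"roll": 5.6},
    {"x": -3.8,"y": 2.9,"z": 0.64,"roll": 5.6},
  ],
)

```text
time: 1.98
tool_pos: [537.7, -142.5, 159.4]
eef_rot: [-0.001, 0.79, 0.613, -0.0]
force: [0.7, 0.1, 0.1]
opening: 70.3
finger_force: 0.0
```

```bash
python3 - <<'E'
from h import *
cv2.waitKey(1)
get_image("wrist")
s,p,M=pose();c=camera_info("wrist");im=get_image("wrist");cv2.imwrite("pics/w1.png",im[:,:,::-1])
print(s["time"],p,np.degrees(np.arctan2(M[1,0],M[0,0])),M[2],s["joint_positions"]);json.dump({k:np.array(v).tolist() for k,v in c.items()},open("w1.json","w"))
E
```

```text
Traceback (most recent call last):
cv2.error: OpenCV(4.12.0) /io/opencv/modules/highgui/src/window.cpp:1367: error: (-2:Unspecified error) The function is not implemented. Rebuild the library with Windows, GTK+ 2.x or Cocoa support. If you are on Ubuntu or Debian, install libgtk2.0-dev and pkg-config, then re-run cmake or configure script in function 'cvWaitKey'
```

```bash
cat >> h.py <<'E'
def look(f):
    get_image("wrist");s,p,M=pose();c=camera_info("wrist");im=get_image("wrist");cv2.imwrite(f"pics/{f}.png",im[:,:,::-1])
    print(s["time"],p.round(2),np.degrees(np.arctan2(M[1,0],M[0,0])).round(2),M[2].round(4),s["joint_positions"].round(3));json.dump({k:np.array(v).tolist() for k,v in c.items()},open(f+".json","w"))
E
python3 -c "
from h import *
look('w1')"
```

```text
2.025 [ 539.85 -147.89  157.51] 75.26 [-0.004   0.0014 -1.    ] [-0.385  0.137 -0.002  1.43  -0.004  1.443]
```

View pics/w1.png

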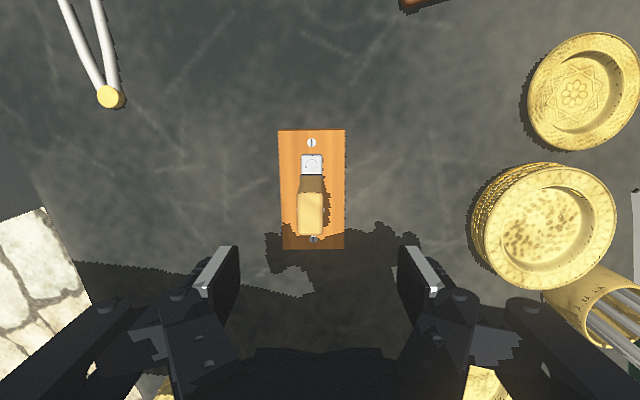

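The wrist view shows the rest at (278–345, 130–249), its screws (311,142) and (313,239), the handle top about (299–325, 192–234). I measure these against the scene and settle the pose.

```bash
python3 - <<'E'
from h import *
np.set_printoptions(precision=1,suppress=True)
c=json.load(open("w1.json"))
def sh(l,uv,z):
    P=ray("w",uv,z,c);d=P[1]-P[0];print(l,P[:,:2].mean(0),np.hypot(*d[:2]),np.degrees(np.arctan2(d[1],d[0])))
sh("rest",[(278,130),(284,249),(345,248),(344,130)],22);sh("scr",[(311,142),(313,239)],22)
sh("handle",[(301,192),(299,233),(325,234),(324,192)],86)
sh("barends near",[(302,155),(302,174),(322,174),(322,155)],32)
s,p,M=pose();print(p,np.degrees(np.arctan2(M[1,0],M[0,0])))
im=cv2.imread("pics/w1.png")[120:260,250:370];cv2.imwrite("pics/w1c.png",cv2.resize(im,None,fx=4,fy=4,interpolation=cv2.INTER_CUBIC))
E
```

```text
rest [ 536.3 -144.5] 96.01630943021482 -103.6719078536028
scr [ 535.7 -144.6] 78.3144754053297 -103.88300492820866
handle [ 537.9 -140.9] 25.656080029891648 -108.2444466166356
barends near [ 542.  -121.7] 14.086074799704297 -105.48863940428616
[ 538.1 -144.9  157.8] 75.51210409808586
```

View pics/w1c.png

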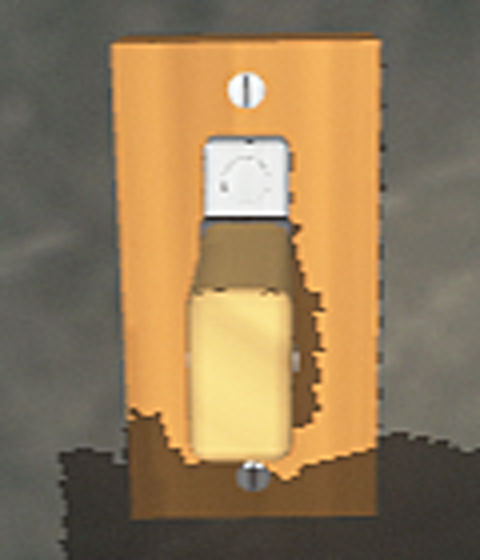

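```bash
python3 - <<'E'
from h import *
np.set_printoptions(precision=1,suppress=True)
c=json.load(open("w1.json"))
q=lambda L:[(250+x/4-.4,120+y/4-.4) for x,y in L]
H=ray("w",q([(190,288),(293,288),(291,462),(188,462)]),86,c);B=ray("w",q([(205,139),(288,139)]),32,c)
S=ray("w",q([(246,90),(254,475)]),22,c)
a=np.radians(76.1);ey=np.array([np.cos(a),np.sin(a)]);ex=np.array([ey[1],-ey[0]]);o=np.array([536,-144.7])
for n,P in(("H",H),("B",B),("S",S)): print(n,P[:,:2].mean(0),((P[:,:2]-o)@np.c_[ex,ey]))
plan([536.6,-142.6,64],75.8,10)
E
```

```text
H [ 536.3 -140.9] [[-7.7 17.5]
 [ 7.3 17.3]
 [ 6.7 -9.9]
 [-8.9 -9.7]]
B [ 543.4 -114.2] [[-7.7 31.4]
 [ 7.4 31.2]]
S [ 535.8 -144.4] [[ -0.3  39.1]
 [ -0.2 -38.6]]
[{"x": 0.02, "y": -0.02, "z": 0.94, "roll": -0.03}, {"x": 0.02, "y": -0.02, "z": 0.94, "roll": -0.03}, {"x": 0.02, "y": -0.02, "z": 0.94, "roll": -0.03}, {"x": 0.02, "y": -0.02, "z": 0.94, "roll": -0.03}, {"x": 0.02, "y": -0.02, "z": 0.94, "roll": -0.03}]
[{"x": 0.02, "y": -0.02, "z": 0.94, "roll": -0.03}, {"x": 0.02, "y": -0.02, "z": 0.94, "roll": -0.03}, {"x": 0.02, "y": -0.02, "z": 0.94, "roll": -0.03}, {"x": 0.02, "y": -0.02, "z": 0.94, "roll": -0.03}, {"x": 0.02, "y": -0.02, "z": 0.94, "roll": -0.03}]
```

Call:
apply_moves(
  rows=[
    {"x": 0.33,"y": 0,"z": 1.0,"roll": 0},
    {"x": 0,"y": 0,"z": 1.5,"roll": 0},
    {"x": 0,"y": 0,"z": 1.0,"roll": 0},
    {"x": 0,"y": 0,"z": 0,"roll": 0},
    {"x": 0,"y": 0,"z": 0,"roll": 0},
  ],
)

```text
time: 2.7
tool_pos: [538.3, -137.6, 125.6]
eef_rot: [0.0, 0.789, 0.615, 0.0]
force: [-0.1, 0.7, -0.0]
opening: 70.2
finger_force: 0.0
```

```bash
python3 -c "
from h import *
look('w2')
c=camera_info('wrist')
print(proj('wrist',[[536.5,-141.2,86]]),camera_info('wrist')['world_to_cam'])
plan([536.5,-141.2,65],75.9,5)"
```

```text
2.75 [ 538.61 -137.87  125.96] 75.85 [-2.0e-04  1.2e-03 -1.0e+00] [-0.371  0.138 -0.064  1.368 -0.     1.447]
[[315.99838368 251.22753675]] [[ 9.69584885e-01 -2.44752301e-01  1.20943429e-03 -5.55861067e+02]
 [ 2.36077763e-01  9.33893808e-01 -2.68532390e-01  1.31188884e+00]
 [ 6.45944372e-02  2.60650467e-01  9.63269896e-01 -2.51494341e+02]
 [ 0.00000000e+00  0.00000000e+00  0.00000000e+00  1.00000000e+00]]
[{"x": -0.07, "y": -0.03, "z": 1.22, "roll": -0.01}, {"x": -0.07, "y": -0.03, "z": 1.22, "roll": -0.01}, {"x": -0.07, "y": -0.03, "z": 1.22, "roll": -0.01}, {"x": -0.07, "y": -0.03, "z": 1.22, "roll": -0.01}, {"x": -0.07, "y": -0.03, "z": 1.22, "roll": -0.01}]
```

Call:
apply_moves(
  rows=[
    {"x": -0.36,"y": -0.13,"z": 0.6,"roll": 0},
    {"x": 0,"y": 0,"z": 1.8,"roll": 0},
    {"x": 0,"y": 0,"z": 1.8,"roll": 0},
    {"x": 0,"y": 0,"z": 1.8,"roll": 0},
    {"x": 0,"y": 0,"z": 0,"roll": 0},
  ],
)

```text
time: 3.42
tool_pos: [534.0, -140.3, 62.1]
eef_rot: [-0.003, 0.789, 0.614, -0.001]
force: [0.0, 0.0, 0.4]
opening: 70.0
finger_force: 0.0
```

Call:
apply_moves(
  rows=[
    {"x": 0,"y": 0,"z": 0,"roll": 0},
    {"x": 0,"y": 0,"z": 0,"roll": 0},
    {"x": 0,"y": 0,"z": 0,"roll": 0},
    {"x": 0,"y": 0,"z": 0,"roll": 0},
    {"x": 0,"y": 0,"z": 0,"roll": 0},
  ],
  claw=3,
)

```text
time: 4.05
tool_pos: [536.3, -141.2, 65.5]
eef_rot: [0.0, 0.789, 0.614, 0.0]
force: [1.3, 0.4, 0.5]
opening: 29.6
finger_force: 0.0
```

```bash
python3 -c "
from h import *
look('w3')
s=bot.state();print(s['opening'],s['force'],proj('wrist',[[536.5,-141.2,86]]))"
```

```text
4.1 [ 536.26 -141.15   65.48] 75.83 [ 0.e+00  3.e-04 -1.e+00] [-0.378  0.168 -0.152  1.25   0.     1.44 ]
29.720160967535417 [ 0.60361494 -0.41828499  0.42486604] [[320.09742097 317.45757198]]
```

View pics/w3.png

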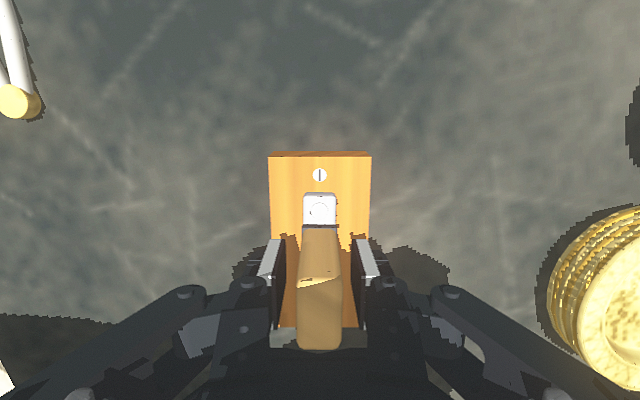

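The handle (299–340, 228–345) sits centred between the pads (about 280 and 360), so I close and lift.

Call:
apply_moves(
  rows=[
    {"x": 0,"y": 0,"z": 0,"roll": 0},
    {"x": 0,"y": 0,"z": 0,"roll": 0},
    {"x": 0,"y": 0,"z": 0,"roll": 0},
    {"x": 0,"y": 0,"z": 0,"roll": 0},
    {"x": 0,"y": 0,"z": 0,"roll": 0},
  ],
  claw=0.8,
)

```text
time: 4.78
tool_pos: [536.2, -141.2, 65.4]
eef_rot: [0.0, 0.789, 0.614, 0.0]
force: [-0.5, 0.4, 0.9]
opening: 15.5
finger_force: 58.7
```

```bash
python3 -c "
from h import *
s,p,M=pose();print(s['time'],p,M.round(4),s['opening'],s['finger_force'],s['force'])
p1=p+[0,0,80];print(p1)
plan([555.5,177.7,135],75.8+98.1,15,p1)"
```

```text
4.775 [ 536.23505099 -141.16607545   65.41297481] [[ 2.449e-01  9.696e-01  2.000e-04]
 [ 9.696e-01 -2.449e-01 -1.000e-04]
 [-0.000e+00  2.000e-04 -1.000e+00]] 15.490690060868799 58.73058378696442 [-0.48474893  0.36493535  0.8602956 ]
[ 536.23505099 -141.16607545  145.41297481]
[{"x": 2.09, "y": -0.4, "z": 0.07, "roll": -6.54}, {"x": 2.12, "y": -0.16, "z": 0.07, "roll": -6.54}, {"x": 2.13, "y": 0.09, "z": 0.07, "roll": -6.54}, {"x": 2.1, "y": 0.33, "z": 0.07, "roll": -6.54}, {"x": 2.05, "y": 0.57, "z": 0.07, "roll": -6.54}]
[{"x": 1.97, "y": 0.8, "z": 0.07, "roll": -6.54}, {"x": 1.87, "y": 1.02, "z": 0.07, "roll": -6.54}, {"x": 1.74, "y": 1.22, "z": 0.07, "roll": -6.54}, {"x": 1.59, "y": 1.41, "z": 0.07, "roll": -6.54}, {"x": 1.42, "y": 1.59, "z": 0.07, "roll": -6.54}]
[{"x": 1.23, "y": 1.74, "z": 0.07, "roll": -6.54}, {"x": 1.03, "y": 1.87, "z": 0.07, "roll": -6.54}, {"x": 0.81, "y": 1.97, "z": 0.07, "roll": -6.54}, {"x": 0.58, "y": 2.05, "z": 0.07, "roll": -6.54}, {"x": 0.34, "y": 2.1, "z": 0.07, "roll": -6.54}]
```

Call:
apply_moves(
  rows=[
    {"x": 0,"y": 0,"z": -0.6,"roll": 0},
    {"x": 0,"y": 0,"z": -1.4,"roll": 0},
    {"x": 0,"y": 0,"z": -2,"roll": 0},
    {"x": 0,"y": 0,"z": -2,"roll": 0},
    {"x": 0,"y": 0,"z": -2,"roll": 0},
  ],
)

```text
time: 5.4
tool_pos: [536.2, -141.2, 146.9]
eef_rot: [0.0, 0.789, 0.614, 0.0]
force: [0.3, -0.0, -1.3]
opening: 15.2
finger_force: 58.6
```

```bash
python3 -c "
from h import *
s,p,M=pose();print(s['time'],p,s['opening'],s['finger_force'],s['force'])
plan([596,173.5,145],75.8+98.1,15,[536.2,-141.2,145.4],75.83)"
```

```text
5.4 [ 536.24153293 -141.15084877  146.89228681] 15.18518875020382 58.566604256629944 [ 0.32960713 -0.03519063 -1.31094461]
[{"x": 2.13, "y": -0.13, "z": 0.0, "roll": -6.54}, {"x": 2.13, "y": 0.12, "z": 0.0, "roll": -6.54}, {"x": 2.11, "y": 0.36, "z": 0.0, "roll": -6.54}, {"x": 2.05, "y": 0.6, "z": 0.0, "roll": -6.54}, {"x": 1.97, "y": 0.83, "z": 0.0, "roll": -6.54}]
[{"x": 1.86, "y": 1.04, "z": 0.0, "roll": -6.54}, {"x": 1.73, "y": 1.25, "z": 0.0, "roll": -6.54}, {"x": 1.58, "y": 1.44, "z": 0.0, "roll": -6.54}, {"x": 1.4, "y": 1.61, "z": 0.0, "roll": -6.54}, {"x": 1.21, "y": 1.76, "z": 0.0, "roll": -6.54}]
[{"x": 1.0, "y": 1.89, "z": 0.0, "roll": -6.54}, {"x": 0.78, "y": 1.99, "z": 0.0, "roll": -6.54}, {"x": 0.55, "y": 2.06, "z": 0.0, "roll": -6.54}, {"x": 0.31, "y": 2.11, "z": 0.0, "roll": -6.54}, {"x": 0.07, "y": 2.13, "z": 0.0, "roll": -6.54}]
```

Call:
apply_moves(
  rows=[
    {"x": 2.13,"y": -0.13,"z": 0,"roll": -6.54},
    {"x": 2.13,"y": 0.12,"z": 0,"roll": -6.54},
    {"x": 2.11,"y": 0.36,"z": 0,"roll": -6.54},
    {"x": 2.05,"y": 0.6,"z": 0,"roll": -6.54},
    {"x": 1.97,"y": 0.83,"z": 0,"roll": -6.54},
  ],
)

```text
time: 6.02
tool_pos: [556.4, -35.6, 146.3]
eef_rot: [0.0, 0.583, 0.813, 0.0]
force: [0.5, 0.0, -1.3]
opening: 15.2
finger_force: 58.7
```

Call:
apply_moves(
  rows=[
    {"x": 1.86,"y": 1.04,"z": 0,"roll": -6.54},
    {"x": 1.73,"y": 1.25,"z": 0,"roll": -6.54},
    {"x": 1.58,"y": 1.44,"z": 0,"roll": -6.54},
    {"x": 1.4,"y": 1.61,"z": 0,"roll": -6.54},
    {"x": 1.21,"y": 1.76,"z": 0,"roll": -6.54},
  ],
)

```text
time: 6.65
tool_pos: [576.4, 69.3, 146.3]
eef_rot: [0.0, 0.33, 0.944, 0.0]
force: [0.8, 0.1, -1.3]
opening: 15.3
finger_force: 58.7
```

Call:
apply_moves(
  rows=[
    {"x": 1.0,"y": 1.89,"z": 0,"roll": -6.54},
    {"x": 0.78,"y": 1.99,"z": 0,"roll": -6.54},
    {"x": 0.55,"y": 2.06,"z": 0,"roll": -6.54},
    {"x": 0.31,"y": 2.11,"z": 0,"roll": -6.54},
    {"x": 0.07,"y": 2.13,"z": 0,"roll": -6.54},
  ],
)

```text
time: 7.28
tool_pos: [596.3, 174.2, 146.2]
eef_rot: [0.0, 0.051, 0.999, 0.0]
force: [0.5, 0.8, -2.0]
opening: 15.4
finger_force: 58.7
```

Call:
apply_moves(
  rows=[
    {"x": 0,"y": 0,"z": 0,"roll": 0},
    {"x": 0,"y": 0,"z": 0,"roll": 0},
    {"x": 0,"y": 0,"z": 0,"roll": 0},
    {"x": 0,"y": 0,"z": 0,"roll": 0},
    {"x": 0,"y": 0,"z": 0,"roll": 0},
  ],
)

```text
time: 7.9
tool_pos: [596.1, 173.0, 145.3]
eef_rot: [-0.0, 0.053, 0.999, -0.0]
force: [-0.4, -0.3, -1.6]
opening: 15.6
finger_force: 58.6
```

```bash
python3 -c "
from h import *
look('w4')
a=cv2.imread('pics/w4.png');u=proj('wrist',[[556.3,177.7,48]])[0];print(u)
x,y=(u-[70,55]).astype(int);x=max(x,0);y=max(y,0);print(x,y)
c=cv2.resize(a[y:y+110,x:x+140],None,fx=4,fy=4,interpolation=cv2.INTER_CUBIC)
cv2.imwrite('pics/w4c.png',c)"
```

```text
7.95 [596.12 173.11 145.33] 173.89 [ 1.e-04 -1.e-04 -1.e+00] [ 0.175  0.3    0.165  1.435 -0.     0.281]
[317.9150291  151.18682539]
247 96
```

View pics/w4c.png

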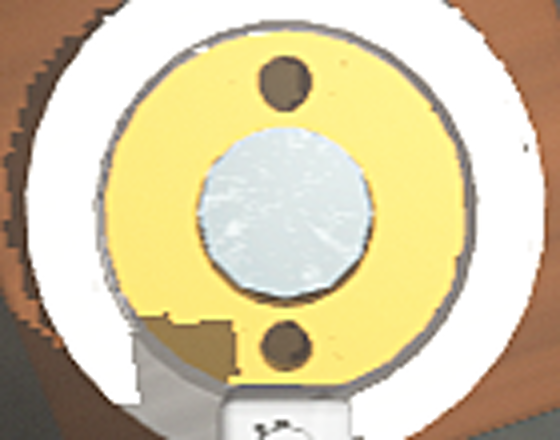

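The crop shows the ring holes at (285,82) and (286,346), and the held bar's far end at y≈396 spanning 220–352.

```bash
python3 - <<'E'
from h import *
np.set_printoptions(precision=2,suppress=True)
c=json.load(open("w4.json"));q=lambda L:[(247+x/4-.4,96+y/4-.4) for x,y in L]
p=np.array([596.12,173.11]);a=np.radians(173.89);ex=np.array([np.cos(a),np.sin(a)]);ey=np.array([ex[1],-ex[0]]);E=np.c_[ex,ey]
for z in(46.5,48.5):
    P=ray("w",q([(285,82),(286,346)]),z,c)[:,:2];d=P[0]-P[1];print(z,P.mean(0),np.hypot(*d),np.degrees(np.arctan2(d[1],d[0])),(P.mean(0)-p)@E)
P=ray("w",q([(105,212),(468,212)]),48,c)[:,:2];print("ring",P.mean(0),P[0]-P[1])
P=ray("w",q([(220,396),(352,396)]),111.9,c)[:,:2];print("bar end in tool",(P-p)@E,"expect x 28, y +-8")
E
```

```text
46.5 [555.71 177.72] 42.518878487790765 174.0988970942697 [40.67  0.28]
48.5 [555.46 177.74] 42.125273821229676 174.09889709426966 [40.92  0.28]
ring [554.67 177.99] [ -6.2  -57.82]
bar end in tool [[28.23 -7.37]
 [28.22  8.04]] expect x 28, y +-8
```

Call:
apply_moves(
  rows=[
    {"x": 2,"y": 0,"z": 0.6,"roll": 0},
    {"x": 2.06,"y": 0,"z": 0.6,"roll": 0},
    {"x": 0,"y": 0,"z": 1.0,"roll": 0},
    {"x": 0,"y": 0,"z": 0.8,"roll": 0},
    {"x": 0,"y": 0,"z": 0.3,"roll": 0},
  ],
)

```text
time: 8.62
tool_pos: [555.9, 177.5, 111.3]
eef_rot: [-0.0, 0.053, 0.999, -0.0]
force: [0.6, -0.3, -1.4]
opening: 15.5
finger_force: 58.7
```

Call:
apply_moves(
  rows=[
    {"x": 0,"y": 0,"z": 0,"roll": 0},
    {"x": 0,"y": 0,"z": 0,"roll": 0},
    {"x": 0,"y": 0,"z": 0,"roll": 0},
    {"x": 0,"y": 0,"z": 0.05,"roll": 0},
    {"x": 0,"y": 0,"z": 0.05,"roll": 0},
  ],
)

```text
time: 9.25
tool_pos: [555.8, 177.8, 111.4]
eef_rot: [0.0, 0.053, 0.999, 0.0]
force: [0.6, -0.4, -0.8]
opening: 15.4
finger_force: 58.7
```

```bash
python3 -c "
from h import *
look('w5');s=bot.state();print(s['force'],s['torque'])"
```

```text
9.3 [555.73 177.76 111.25] 173.93 [ 0.e+00 -1.e-04 -1.e+00] [ 0.195  0.215 -0.005  1.35  -0.     0.301]
[ 0.85266077 -0.19076166 -1.08572346] [ 0.0275106  -0.00775897  0.005267  ]
```

Call:
apply_moves(
  rows=[
    {"x": 0,"y": 0,"z": 0.1,"roll": 0},
    {"x": 0,"y": 0,"z": 0.1,"roll": 0},
    {"x": 0,"y": 0,"z": 0.1,"roll": 0},
    {"x": 0,"y": 0,"z": 0.1,"roll": 0},
    {"x": 0,"y": 0,"z": 0,"roll": 0},
  ],
)

```text
time: 9.98
tool_pos: [555.6, 177.7, 107.1]
eef_rot: [-0.0, 0.053, 0.999, -0.0]
force: [0.0, 0.1, -1.0]
opening: 15.6
finger_force: 58.7
```

Call:
apply_moves(
  rows=[
    {"x": 0,"y": 0,"z": 0.04,"roll": 0},
    {"x": 0,"y": 0,"z": 0.04,"roll": 0},
    {"x": 0,"y": 0,"z": 0.04,"roll": 0},
    {"x": 0,"y": 0,"z": 0.04,"roll": 0},
    {"x": 0,"y": 0,"z": 0,"roll": 0},
  ],
)

```text
time: 10.6
tool_pos: [555.7, 177.7, 105.6]
eef_rot: [-0.0, 0.053, 0.999, -0.0]
force: [0.4, -0.4, -1.8]
opening: 15.5
finger_force: 58.7
```

Call:
apply_moves(
  rows=[
    {"x": 0,"y": 0,"z": 0.04,"roll": 0},
    {"x": 0,"y": 0,"z": 0.04,"roll": 0},
    {"x": 0,"y": 0,"z": 0.04,"roll": 0},
    {"x": 0,"y": 0,"z": 0,"roll": 0},
    {"x": 0,"y": 0,"z": 0,"roll": 0},
  ],
)

```text
time: 11.22
tool_pos: [555.8, 177.7, 104.5]
eef_rot: [-0.0, 0.053, 0.999, 0.0]
force: [-0.0, -0.6, -1.3]
opening: 15.3
finger_force: 58.7
```

Call:
apply_moves(
  rows=[
    {"x": 0,"y": 0,"z": 0.04,"roll": 0},
    {"x": 0,"y": 0,"z": 0.04,"roll": 0},
    {"x": 0,"y": 0,"z": 0.04,"roll": 0},
    {"x": 0,"y": 0,"z": 0,"roll": 0},
    {"x": 0,"y": 0,"z": 0,"roll": 0},
  ],
)

```text
time: 11.85
tool_pos: [555.8, 177.8, 103.3]
eef_rot: [0.0, 0.053, 0.999, 0.0]
force: [0.3, 0.3, -2.3]
opening: 15.7
finger_force: 58.7
```

Call:
apply_moves(
  rows=[
    {"x": 0,"y": 0,"z": 0.04,"roll": 0},
    {"x": 0,"y": 0,"z": 0.04,"roll": 0},
    {"x": 0,"y": 0,"z": 0.04,"roll": 0},
    {"x": 0,"y": 0,"z": 0,"roll": 0},
    {"x": 0,"y": 0,"z": 0,"roll": 0},
  ],
)

```text
time: 12.48
tool_pos: [555.8, 177.8, 102.1]
eef_rot: [0.0, 0.053, 0.999, -0.0]
force: [-0.3, 0.0, -1.6]
opening: 15.4
finger_force: 58.7
```

Call:
apply_moves(
  rows=[
    {"x": 0,"y": 0,"z": 0.03,"roll": 0},
    {"x": 0,"y": 0,"z": 0.03,"roll": 0},
    {"x": 0,"y": 0,"z": 0,"roll": 0},
    {"x": 0,"y": 0,"z": 0,"roll": 0},
    {"x": 0,"y": 0,"z": 0,"roll": 0},
  ],
)

```text
time: 13.1
tool_pos: [555.8, 177.8, 101.5]
eef_rot: [0.0, 0.053, 0.999, 0.0]
force: [0.4, -0.0, -2.2]
opening: 15.1
finger_force: 58.7
```

Call:
apply_moves(
  rows=[
    {"x": 0,"y": 0,"z": 0.03,"roll": 0},
    {"x": 0,"y": 0,"z": 0.02,"roll": 1.5},
    {"x": 0,"y": 0,"z": 0,"roll": 1.5},
    {"x": 0,"y": 0,"z": 0,"roll": 1.5},
    {"x": 0,"y": 0,"z": 0.01,"roll": 1.5},
  ],
)

```text
time: 13.72
tool_pos: [555.6, 177.4, 100.8]
eef_rot: [-0.0, 0.106, 0.994, -0.0]
force: [-0.4, -1.3, -2.2]
opening: 15.3
finger_force: 58.8
```

Call:
apply_moves(
  rows=[
    {"x": 0,"y": 0,"z": 0.02,"roll": 2},
    {"x": 0,"y": 0,"z": 0.02,"roll": 2},
    {"x": 0,"y": 0,"z": 0.01,"roll": 2},
    {"x": 0,"y": 0,"z": 0.02,"roll": 2},
    {"x": 0,"y": 0,"z": 0,"roll": 0},
  ],
)

```text
time: 14.35
tool_pos: [555.6, 177.5, 100.1]
eef_rot: [-0.0, 0.175, 0.985, -0.0]
force: [-1.1, -3.0, -1.4]
opening: 15.1
finger_force: 58.8
```

```bash
python3 -c "
from h import *
s,p,M=pose();print(p,np.degrees(np.arctan2(M[1,0],M[0,0])),M[2],s['force'],s['torque'])"
```

```text
[555.64428035 177.51348756 100.11253449] 159.88988545284423 [ 1.20813965e-04 -6.21367529e-04 -9.99999800e-01] [-1.0886257  -3.01853236 -1.38593967] [-0.64410975  0.24520127  0.17347345]
```

Call:
apply_moves(
  rows=[
    {"x": 0,"y": 0,"z": 0.02,"roll": 2},
    {"x": 0,"y": 0,"z": 0.02,"roll": 2},
    {"x": 0,"y": 0,"z": 0.01,"roll": 2},
    {"x": 0,"y": 0,"z": 0.02,"roll": 2},
    {"x": 0,"y": 0,"z": 0.02,"roll": 2},
  ],
)

```text
time: 14.98
tool_pos: [555.7, 177.7, 99.3]
eef_rot: [-0.0, 0.261, 0.965, -0.0]
force: [-1.2, -4.1, -0.8]
opening: 15.7
finger_force: 58.9
```

Call:
apply_moves(
  rows=[
    {"x": 0,"y": 0,"z": 0.02,"roll": 2},
    {"x": 0,"y": 0,"z": 0.02,"roll": 2},
    {"x": 0,"y": 0,"z": 0.01,"roll": 2},
    {"x": 0,"y": 0,"z": 0.02,"roll": 2},
    {"x": 0,"y": 0,"z": 0,"roll": 0},
  ],
)

```text
time: 15.6
tool_pos: [555.7, 177.7, 98.6]
eef_rot: [-0.0, 0.326, 0.945, -0.0]
force: [-2.0, -4.7, -0.1]
opening: 15.8
finger_force: 58.9
```

```bash
cat > st.py <<'E'
from h import *
s,p,M=pose();print(s['time'],p,np.degrees(np.arctan2(M[1,0],M[0,0])),M[2].round(4),s['force'],s['torque'],s['joint_efforts'][5],s['finger_force'])
E
python3 st.py
```

```text
15.6 [555.68952031 177.74002569  98.5539664 ] 141.89543575587896 [ 1.e-04 -2.e-04 -1.e+00] [-2.02811604 -4.70469831 -0.10334008] [-0.93191722  0.3705303   0.22267607] 0.23932239040732384 58.87312173843384
```

Call:
apply_moves(
  rows=[
    {"x": -0.01,"y": -0.03,"z": 0.02,"roll": 2},
    {"x": 0,"y": 0,"z": 0.02,"roll": 2},
    {"x": 0,"y": 0,"z": 0.01,"roll": 2},
    {"x": 0,"y": 0,"z": 0.02,"roll": 2},
    {"x": 0,"y": 0,"z": 0.02,"roll": 2},
  ],
)

```text
time: 16.23
tool_pos: [555.7, 177.7, 97.7]
eef_rot: [-0.0, 0.408, 0.913, 0.0]
force: [-1.4, -2.3, -1.6]
opening: 15.4
finger_force: 58.8
```

```bash
python3 st.py
```

```text
16.225 [555.69384405 177.70365586  97.69724557] 131.80297715366754 [ 3.e-04  4.e-04 -1.e+00] [-1.37612846 -2.2658687  -1.58366847] [-0.51161746  0.24899686  0.26585539] 0.06187379127368331 58.812400102615356
```

Call:
apply_moves(
  rows=[
    {"x": 0,"y": 0,"z": 0.01,"roll": 1.2},
    {"x": 0,"y": 0,"z": 0.01,"roll": 1.2},
    {"x": 0,"y": 0,"z": 0.01,"roll": 1.2},
    {"x": 0,"y": 0,"z": 0.01,"roll": 1.2},
    {"x": 0,"y": 0,"z": 0,"roll": 0},
  ],
)

```text
time: 16.85
tool_pos: [555.7, 177.6, 97.3]
eef_rot: [-0.0, 0.445, 0.895, 0.0]
force: [-0.8, -1.0, -1.6]
opening: 15.4
finger_force: 58.8
```

```bash
python3 st.py
```

```text
16.85 [555.71482123 177.63997806  97.31666355] 127.1103500020591 [ 3.e-04  4.e-04 -1.e+00] [-0.79958626 -0.97825137 -1.62500741] [-0.22462866  0.25038508  0.17554933] 0.2446864452213049 58.775564432144165
```

Call:
apply_moves(
  rows=[
    {"x": 0,"y": 0,"z": 0.01,"roll": 1.2},
    {"x": 0,"y": 0,"z": 0.01,"roll": 1.2},
    {"x": 0,"y": 0,"z": 0.01,"roll": 1.2},
    {"x": 0,"y": 0,"z": 0.01,"roll": 1.2},
    {"x": 0,"y": 0,"z": 0,"roll": 0},
  ],
)

```text
time: 17.48
tool_pos: [555.7, 177.6, 96.9]
eef_rot: [-0.0, 0.482, 0.876, 0.0]
force: [-1.4, -0.5, -2.7]
opening: 15.1
finger_force: 58.8
```

```bash
python3 st.py
```

```text
17.475 [555.70619963 177.63105462  96.92491762] 122.33185633338466 [ 2.e-04  3.e-04 -1.e+00] [-1.36904981 -0.50297529 -2.70685447] [-0.00058597  0.10828009  0.32804732] 0.3602512367069721 58.78965139389038
```

Call:
apply_moves(
  rows=[
    {"x": 0,"y": 0,"z": 0.01,"roll": 1},
    {"x": 0,"y": 0,"z": 0,"roll": 0},
    {"x": 0,"y": 0,"z": 0.01,"roll": 1},
    {"x": 0,"y": 0,"z": 0,"roll": 0},
    {"x": 0,"y": 0,"z": 0,"roll": 0},
  ],
)

```text
time: 18.1
tool_pos: [555.7, 177.6, 96.9]
eef_rot: [0.0, 0.497, 0.868, 0.0]
force: [0.0, 1.2, -0.6]
opening: 15.0
finger_force: 59.0
```

```bash
python3 st.py
```

```text
18.1 [555.74870691 177.61422028  96.85609145] 120.34513533519807 [ 2.e-04  4.e-04 -1.e+00] [ 0.03823836  1.23095927 -0.57403629] [0.09706503 0.11104943 0.70929293] 0.700139757245779 59.03584420681
```

The torque jumped to 0.71 N m, so the stop is felt. I back off at once.

Call:
apply_moves(
  rows=[
    {"x": 0,"y": 0,"z": 0,"roll": -1},
    {"x": 0,"y": 0,"z": 0,"roll": -1},
    {"x": 0,"y": 0,"z": 0,"roll": 0},
    {"x": 0,"y": 0,"z": 0,"roll": 0},
    {"x": 0,"y": 0,"z": 0,"roll": 0},
  ],
)

```text
time: 18.73
tool_pos: [555.7, 177.6, 96.8]
eef_rot: [-0.0, 0.482, 0.876, 0.0]
force: [-1.0, 1.3, 0.8]
opening: 15.2
finger_force: 59.0
```

```bash
python3 st.py
```

```text
18.725 [555.71690713 177.55415066  96.8349755 ] 122.31753008656061 [ 2.e-04  3.e-04 -1.e+00] [-1.03649846  1.27627439  0.84969947] [0.283811   0.19265115 0.31068538] 0.2649636659771204 58.952157497406006
```

Call:
apply_moves(
  rows=[
    {"x": 0,"y": 0,"z": 0,"roll": -2},
    {"x": 0,"y": 0,"z": 0,"roll": -2},
    {"x": 0,"y": 0,"z": 0,"roll": -0.5},
    {"x": 0,"y": 0,"z": 0,"roll": 0},
    {"x": 0,"y": 0,"z": 0,"roll": 0},
  ],
)

```text
time: 19.35
tool_pos: [555.7, 177.3, 96.6]
eef_rot: [-0.0, 0.448, 0.894, -0.0]
force: [0.6, 0.0, -1.9]
opening: 15.5
finger_force: 58.8
```

```bash
python3 st.py
```

```text
19.35 [555.65371583 177.34072295  96.62297363] 126.81183800324301 [-1.e-04 -2.e-04 -1.e+00] [ 0.57613856  0.04006694 -1.91085828] [0.00158062 0.00154243 0.03728756] 0.00010575187616268522 58.849403858184814
```

Force and torque are free now; I lift out slowly.

Call:
apply_moves(
  rows=[
    {"x": 0,"y": 0,"z": -0.1,"roll": 0},
    {"x": 0,"y": 0,"z": -0.15,"roll": 0},
    {"x": 0,"y": 0,"z": -0.2,"roll": 0},
    {"x": 0,"y": 0,"z": -0.25,"roll": 0},
    {"x": 0,"y": 0,"z": -0.3,"roll": 0},
  ],
)

```text
time: 19.98
tool_pos: [555.7, 177.5, 107.0]
eef_rot: [0.0, 0.448, 0.894, 0.0]
force: [-0.1, 0.2, -2.0]
opening: 15.0
finger_force: 58.8
```

Call:
apply_moves(
  rows=[
    {"x": 0,"y": 0,"z": -1,"roll": 0},
    {"x": 0,"y": 0,"z": -1.5,"roll": 0},
    {"x": -1.5,"y": 0,"z": -1.4,"roll": 0},
    {"x": -2.5,"y": 0,"z": 0,"roll": 0},
    {"x": 0,"y": 0,"z": 0,"roll": 0},
  ],
)

```text
time: 20.6
tool_pos: [581.2, 143.4, 146.0]
eef_rot: [0.001, 0.449, 0.894, 0.0]
force: [-0.5, 0.3, -2.2]
opening: 15.5
finger_force: 58.8
```

Call:
apply_moves(
  rows=[
    {"x": 0,"y": 0,"z": 0,"roll": 0},
    {"x": 0,"y": 0,"z": 0,"roll": 0},
    {"x": 0,"y": 0,"z": 0,"roll": 0},
    {"x": 0,"y": 0,"z": 0,"roll": 0},
    {"x": 0,"y": 0,"z": 0,"roll": 0},
  ],
)

```text
time: 21.22
tool_pos: [579.5, 145.6, 145.7]
eef_rot: [-0.0, 0.447, 0.894, -0.0]
force: [-0.5, 1.6, -2.0]
opening: 15.4
finger_force: 58.8
```

```bash
python3 -c "
from h import *
look('w6')
a=cv2.imread('pics/w6.png');u=proj('wrist',[[555.7,177.7,44]])[0];print(u)
x,y=(u-[70,55]).astype(int);x=max(x,0);y=max(y,0);print(x,y)
cv2.imwrite('pics/w6c.png',cv2.resize(a[y:y+110,x:x+140],None,fx=4,fy=4,interpolation=cv2.INTER_CUBIC))"
```

```text
21.275 [579.58 145.59 145.76] 126.84 [-0.e+00  1.e-04 -1.e+00] [0.134 0.239 0.092 1.423 0.    1.062]
[318.32718974 150.44508413]
248 95
```

View pics/w6c.png

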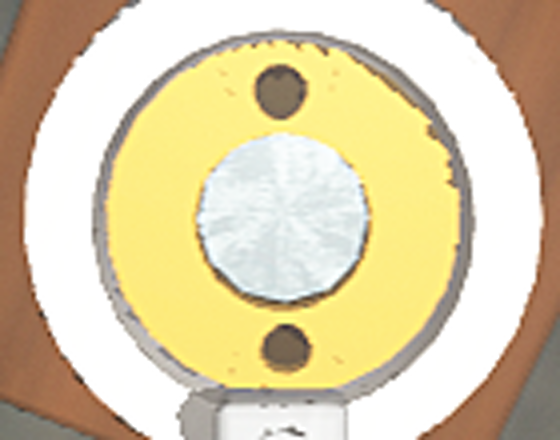

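The crop shows the holes at (280,91) and (287,347): the ring sits visibly deeper. I check its angle and height, and plan the way back.

```bash
python3 - <<'E'
from h import *
c=json.load(open("w6.json"));q=lambda L:[(248+x/4-.4,95+y/4-.4) for x,y in L]
for z in(44,46):
    P=ray("w",q([(280,91),(287,347)]),z,c)[:,:2];d=P[0]-P[1];print(z,P.mean(0),np.hypot(*d),np.degrees(np.arctan2(d[1],d[0])))
plan([536.5,-141.2,146],75.83,15)
E
```

```text
44 [555.64311727 177.95545485] 41.815724436608406 128.42527188898248
46 [555.48673251 178.15930259] 41.43376283463417 128.42527188898248
[{"x": -1.36, "y": -1.38, "z": -0.0, "roll": 3.4}, {"x": -1.44, "y": -1.29, "z": -0.0, "roll": 3.4}, {"x": -1.51, "y": -1.21, "z": -0.0, "roll": 3.4}, {"x": -1.58, "y": -1.11, "z": -0.0, "roll": 3.4}, {"x": -1.64, "y": -1.02, "z": -0.0, "roll": 3.4}]
[{"x": -1.7, "y": -0.92, "z": -0.0, "roll": 3.4}, {"x": -1.75, "y": -0.82, "z": -0.0, "roll": 3.4}, {"x": -1.8, "y": -0.71, "z": -0.0, "roll": 3.4}, {"x": -1.84, "y": -0.6, "z": -0.0, "roll": 3.4}, {"x": -1.87, "y": -0.49, "z": -0.0, "roll": 3.4}]
[{"x": -1.9, "y": -0.38, "z": -0.0, "roll": 3.4}, {"x": -1.91, "y": -0.27, "z": -0.0, "roll": 3.4}, {"x": -1.93, "y": -0.15, "z": -0.0, "roll": 3.4}, {"x": -1.93, "y": -0.04, "z": -0.0, "roll": 3.4}, {"x": -1.93, "y": 0.07, "z": -0.0, "roll": 3.4}]
```

Call:
apply_moves(
  rows=[
    {"x": -1.36,"y": -1.38,"z": 0,"roll": 3.4},
    {"x": -1.44,"y": -1.29,"z": 0,"roll": 3.4},
    {"x": -1.51,"y": -1.21,"z": 0,"roll": 3.4},
    {"x": -1.58,"y": -1.11,"z": 0,"roll": 3.4},
    {"x": -1.64,"y": -1.02,"z": 0,"roll": 3.4},
  ],
)

```text
time: 21.95
tool_pos: [565.0, 48.2, 145.8]
eef_rot: [0.0, 0.577, 0.817, 0.0]
force: [-0.2, -0.8, -2.1]
opening: 15.2
finger_force: 58.8
```

Call:
apply_moves(
  rows=[
    {"x": -1.7,"y": -0.92,"z": 0,"roll": 3.4},
    {"x": -1.75,"y": -0.82,"z": 0,"roll": 3.4},
    {"x": -1.8,"y": -0.71,"z": 0,"roll": 3.4},
    {"x": -1.84,"y": -0.6,"z": 0,"roll": 3.4},
    {"x": -1.87,"y": -0.49,"z": 0,"roll": 3.4},
  ],
)

```text
time: 22.58
tool_pos: [550.7, -47.0, 145.7]
eef_rot: [0.0, 0.691, 0.723, 0.0]
force: [0.5, -0.5, -2.2]
opening: 15.3
finger_force: 58.8
```

Call:
apply_moves(
  rows=[
    {"x": -1.9,"y": -0.38,"z": 0,"roll": 3.4},
    {"x": -1.91,"y": -0.27,"z": 0,"roll": 3.4},
    {"x": -1.93,"y": -0.15,"z": 0,"roll": 3.4},
    {"x": -1.93,"y": -0.04,"z": 0,"roll": 3.4},
    {"x": -1.93,"y": 0.07,"z": 0,"roll": 3.4},
  ],
)

```text
time: 23.2
tool_pos: [536.3, -142.6, 145.7]
eef_rot: [0.0, 0.79, 0.613, 0.0]
force: [-0.4, -0.2, -1.4]
opening: 15.3
finger_force: 58.8
```

Call:
apply_moves(
  rows=[
    {"x": 0,"y": 0,"z": 1,"roll": 0},
    {"x": 0,"y": 0,"z": 1,"roll": 0},
    {"x": 0,"y": 0,"z": 1,"roll": 0},
    {"x": 0,"y": 0,"z": 0,"roll": 0},
    {"x": 0,"y": 0,"z": 0,"roll": 0},
  ],
)

```text
time: 23.82
tool_pos: [536.6, -140.9, 115.7]
eef_rot: [-0.0, 0.789, 0.615, 0.0]
force: [-0.2, 0.0, -1.0]
opening: 15.1
finger_force: 58.9
```

```bash
python3 -c "
import st
from h import *
plan([536.0,-143,90],75.9,5)"
```

```text
23.825 [ 536.60144353 -140.93219577  115.67585592] 75.86802427268405 [ 1.e-04 -1.e-04 -1.e+00] [-0.16308448  0.01087243 -1.015369  ] [ 0.02891706 -0.01175652 -0.03632966] 1.1962247299379669e-05 58.85661542415619
[{"x": -0.04, "y": -0.0, "z": 0.51, "roll": -0.01}, {"x": -0.04, "y": -0.0, "z": 0.51, "roll": -0.01}, {"x": -0.04, "y": -0.0, "z": 0.51, "roll": -0.01}, {"x": -0.04, "y": -0.0, "z": 0.51, "roll": -0.01}, {"x": -0.04, "y": -0.0, "z": 0.51, "roll": -0.01}]
```

Call:
apply_moves(
  rows=[
    {"x": -0.18,"y": 0,"z": 0.8,"roll": 0},
    {"x": 0,"y": 0,"z": 1.2,"roll": 0},
    {"x": 0,"y": 0,"z": 0.8,"roll": 0},
    {"x": 0,"y": 0,"z": 0.4,"roll": 0},
    {"x": 0,"y": 0,"z": 0,"roll": 0},
  ],
)

```text
time: 24.45
tool_pos: [535.7, -142.9, 83.1]
eef_rot: [-0.0, 0.789, 0.614, -0.0]
force: [0.5, 0.5, -1.7]
opening: 15.4
finger_force: 58.9
```

Call:
apply_moves(
  rows=[
    {"x": 0,"y": 0,"z": 0.1,"roll": 0},
    {"x": 0,"y": 0,"z": 0.1,"roll": 0},
    {"x": 0,"y": 0,"z": 0.1,"roll": 0},
    {"x": 0,"y": 0,"z": 0.1,"roll": 0},
    {"x": 0,"y": 0,"z": 0,"roll": 0},
  ],
)

```text
time: 25.08
tool_pos: [536.0, -143.1, 79.6]
eef_rot: [-0.0, 0.789, 0.614, -0.0]
force: [0.5, -0.7, -2.0]
opening: 15.3
finger_force: 58.9
```

Call:
apply_moves(
  rows=[
    {"x": 0,"y": 0,"z": 0.1,"roll": 0},
    {"x": 0,"y": 0,"z": 0.1,"roll": 0},
    {"x": 0,"y": 0,"z": 0.05,"roll": 0},
    {"x": 0,"y": 0,"z": 0,"roll": 0},
    {"x": 0,"y": 0,"z": 0,"roll": 0},
  ],
)

```text
time: 25.7
tool_pos: [536.1, -143.1, 77.2]
eef_rot: [0.0, 0.789, 0.614, -0.0]
force: [-0.2, -0.1, -1.0]
opening: 15.3
finger_force: 58.9
```

In the slot, no contact force; I go on to within about 1 mm, then feel the bar down.

Call:
apply_moves(
  rows=[
    {"x": 0,"y": 0,"z": 0.2,"roll": 0},
    {"x": 0,"y": 0,"z": 0.2,"roll": 0},
    {"x": 0,"y": 0,"z": 0.2,"roll": 0},
    {"x": 0,"y": 0,"z": 0.2,"roll": 0},
    {"x": 0,"y": 0,"z": 0,"roll": 0},
  ],
)

```text
time: 26.32
tool_pos: [535.8, -143.0, 68.9]
eef_rot: [-0.0, 0.789, 0.614, -0.0]
force: [0.4, 0.1, -1.7]
opening: 15.1
finger_force: 58.9
```

Call:
apply_moves(
  rows=[
    {"x": 0,"y": 0,"z": 0.1,"roll": 0},
    {"x": 0,"y": 0,"z": 0.1,"roll": 0},
    {"x": 0,"y": 0,"z": 0.05,"roll": 0},
    {"x": 0,"y": 0,"z": 0,"roll": 0},
    {"x": 0,"y": 0,"z": 0,"roll": 0},
  ],
)

```text
time: 26.95
tool_pos: [536.1, -143.1, 66.7]
eef_rot: [0.0, 0.789, 0.614, -0.0]
force: [0.7, -0.2, -1.7]
opening: 15.3
finger_force: 58.9
```

Call:
apply_moves(
  rows=[
    {"x": 0,"y": 0,"z": 0.04,"roll": 0},
    {"x": 0,"y": 0,"z": 0.04,"roll": 0},
    {"x": 0,"y": 0,"z": 0,"roll": 0},
    {"x": 0,"y": 0,"z": 0,"roll": 0},
    {"x": 0,"y": 0,"z": 0,"roll": 0},
  ],
)

```text
time: 27.58
tool_pos: [536.1, -143.1, 65.9]
eef_rot: [0.0, 0.789, 0.614, 0.0]
force: [0.8, -0.6, -2.0]
opening: 15.3
finger_force: 58.9
```

Call:
apply_moves(
  rows=[
    {"x": 0,"y": 0,"z": 0.03,"roll": 0},
    {"x": 0,"y": 0,"z": 0.03,"roll": 0},
    {"x": 0,"y": 0,"z": 0,"roll": 0},
    {"x": 0,"y": 0,"z": 0,"roll": 0},
    {"x": 0,"y": 0,"z": 0,"roll": 0},
  ],
)

```text
time: 28.2
tool_pos: [536.1, -143.1, 65.4]
eef_rot: [0.0, 0.789, 0.614, 0.0]
force: [-0.1, -0.4, -0.1]
opening: 15.2
finger_force: 59.1
```

Call:
apply_moves(
  rows=[
    {"x": 0,"y": 0,"z": 0,"roll": 0},
    {"x": 0,"y": 0,"z": 0,"roll": 0},
    {"x": 0,"y": 0,"z": 0,"roll": 0},
    {"x": 0,"y": 0,"z": 0,"roll": 0},
    {"x": 0,"y": 0,"z": 0,"roll": 0},
  ],
  claw=5,
)

```text
time: 28.82
tool_pos: [536.1, -143.1, 65.4]
eef_rot: [0.0, 0.789, 0.614, 0.0]
force: [-0.5, -0.1, 0.2]
opening: 50.1
finger_force: 0.0
```

Call:
apply_moves(
  rows=[
    {"x": 0,"y": 0,"z": -1,"roll": 0},
    {"x": 0,"y": 0,"z": -2,"roll": 0},
    {"x": 0,"y": 0,"z": -3,"roll": 0},
    {"x": 0,"y": 0,"z": -3,"roll": 0},
    {"x": 0,"y": 0,"z": 0,"roll": 0},
  ],
)

```text
time: 29.45
tool_pos: [538.3, -144.0, 159.5]
eef_rot: [0.003, 0.789, 0.614, 0.002]
force: [-0.1, -0.4, -0.6]
opening: 50.1
finger_force: 0.0
```

Call:
apply_moves(
  rows=[
    {"x": 0,"y": 0,"z": 0,"roll": 0},
    {"x": 0,"y": 0,"z": 0,"roll": 0},
    {"x": 0,"y": 0,"z": 0,"roll": 0},
    {"x": 0,"y": 0,"z": 0,"roll": 0},
    {"x": 0,"y": 0,"z": 0,"roll": 0},
  ],
)

```text
time: 30.08
tool_pos: [536.0, -143.1, 155.0]
eef_rot: [-0.0, 0.789, 0.614, -0.0]
force: [0.4, -0.5, 0.6]
opening: 50.1
finger_force: 0.0
```

```bash
python3 -c "
from h import *
look('w7')
u=proj('wrist',[[536,-144.7,32]])[0];x,y=(u-[70,70]).astype(int);print(x,y)
a=cv2.imread('pics/w7.png')[y:y+140,x:x+140];b=get_image('scene')[268:328,382:462,::-1]
cv2.imwrite('pics/w7c.png',np.hstack([cv2.resize(a,(400,400)),cv2.resize(b,(400,400))]))"
```

```text
30.125 [ 536.   -143.07  155.13] 75.83 [ 0.e+00 -3.e-04 -1.e+00] [-0.382  0.126 -0.018  1.427 -0.     1.436]
249 132
```

View pics/w7c.png

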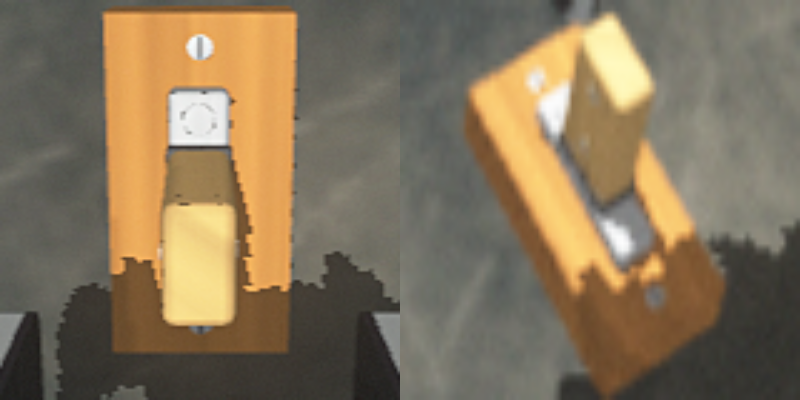

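The spanner stands upright in the slot, its bar end at (168–230, 88) on the block and its handle top at (163–237, 203–326). It is free of the gripper, so I hand in.

```bash
python3 -c "
from workcell import bot
print(bot.hand_in())"
```

```text
the job is handed in; nothing more can be done
None
```

The ring was turned clockwise about 0.8 rad until I felt the stop (0.71 N m, about 34 N across both pins). The spanner is back upright in its rest, and the job is handed in; no verdict was returned.

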